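# Close the mould and crank it to the viewing line

## Task

First close the mould: set the oblong aluminium cover plate gently and squarely on the matching cavity plate on the feed slide's carriage, edges flush all round, and let go of it. Then crank the slide's handwheel, over as many grasps as it takes, until the carriage's pointer stands exactly opposite the pointer of the index block on the slide's ledge, with the closed mould still square on the carriage. Leave everything else on the bench where it is.

Things in the scene. Friction and masses are not known exactly. Their poses are not given: they have to be found in the camera images.
- cover_plate: loose cover plate of the mould, bare aluminium, 56 (x) x 110 (y) x 16 (z) mm, 0.27 kg, lying flat on the bench to the left, with dark screw holes in its corners and a dark round gate in the middle; origin at the centre of its underside; either way round will do
- cavity_plate: loose cavity plate of the mould, same outline and thickness (56 x 110 x 16 mm, 0.27 kg) with a dark oblong cavity drawn on its top, lying on the carriage; origin at the centre of its underside, so its top is 16 mm above the origin
- carriage_top (a point): centre of the top of the steel carriage (110 x 150 mm, 65 mm above the bench) that runs on the grey feed slide; its y axis is the direction of travel, away from the handwheel; x points to the side with the pointers
- carriage_tip (a point): tip of the small pointer on the carriage's +x side, 64 mm above the bench
- index: fixed index block, 26 x 40 x 34 mm, on the slide's ledge beside the carriage, with a pointer facing the carriage; origin near the centre of its underside, 30 mm above the bench; its y axis is the direction of travel. Its pointer tip is at index_tip
- index_tip (a point): tip of the index block's pointer, 64 mm above the bench; lined up when the carriage's tip has the same place along the direction of travel (the tips stand 3 mm apart)
- wheel_hub (a point): centre of the handwheel in the plane of its rim, 115 mm above the bench. The wheel lies flat on an upright shaft over the gear housing (100 x 110 mm, 70 mm high): black rim of 70 mm radius to its centre line, 14 mm thick; three steel spokes 10 mm thick at 120 degrees; hub of 15 mm radius, its top 10 mm above the rim's plane
- wheel_spoke (a point): point on the rim's centre line where one of the three spokes meets it; turns with the wheel
- handwheel (a joint): turn of the handwheel in rad, growing counter-clockwise seen from above, which drives the carriage away from the wheel (along +y of carriage_top) by 72 mm a turn; it takes about 5 N at the rim and stays where it is left
- square_plate: loose bare aluminium plate, square, 68 x 68 x 16 mm, not part of this job; origin at the centre of its underside
- lap_disc: loose steel lapping disc, 90 mm across, 14 mm thick, not part of this job; origin at the centre of its underside
- jar: loose jar, 60 mm across, 65 mm high, not part of this job; origin at the centre of its underside
- bottle: loose bottle, 56 mm across, 130 mm high, not part of this job; origin at the centre of its underside
- brush: loose brush lying along its x axis, not part of this job
- driver: loose screwdriver lying along its x axis, not part of this job
Not all that is in view belongs to the job. What is shaped like the cavity_plate but brown or red is not meant.

How it is judged:
On the way, in this order (a step that is already met when the one before it is completed fails the run):
1. the cover plate lies flush on the cavity plate, released, with the carriage still short of the index (horizontal distance between cover_plate and cavity_plate below 0.005 m and angle between the y axis of cover_plate and the y axis of cavity_plate, either way round below 0.08 rad and z of cover_plate in the frame of cavity_plate between 0.0135 and 0.0185 m and contact force between the fingers and cover_plate below 0.1 N and linear speed of cover_plate below 0.02 m/s and x of cavity_plate in the frame of carriage_top between -0.025 and 0.025 m and y of cavity_plate in the frame of carriage_top between -0.025 and 0.025 m and z of cavity_plate in the frame of carriage_top between -0.003 and 0.003 m and y of carriage_tip in the frame of index below -0.015 m), for 0.2 s.
2. the carriage's pointer stands opposite the index pointer (y of carriage_tip in the frame of index between -0.003 and 0.003 m), for 0.2 s.
At the end, for the whole second after the job is handed in: Cover flat on the cavity plate, centres within 5 mm and within 0.08 rad; cavity plate flat on the carriage, within 25 mm of its middle each way; carriage pointer within 3 mm of the index pointer along the travel; plates released, plates and wheel at rest (all of step 2 and horizontal distance between cover_plate and cavity_plate below 0.005 m and angle between the y axis of cover_plate and the y axis of cavity_plate, either way round below 0.08 rad and z of cover_plate in the frame of cavity_plate between 0.0135 and 0.0185 m and contact force between the fingers and cover_plate below 0.1 N and linear speed of cover_plate below 0.02 m/s and x of cavity_plate in the frame of carriage_top between -0.025 and 0.025 m and y of cavity_plate in the frame of carriage_top between -0.025 and 0.025 m and z of cavity_plate in the frame of carriage_top between -0.003 and 0.003 m and velocity of joint handwheel between -0.05 and 0.05 rad/s); the robot touches nothing.
It fails at once if the cover plate dropped or slammed onto the cavity plate (faster than 0.5 m/s within 12 mm of it) (horizontal distance between cover_plate and cavity_plate below 0.05 m and z of cover_plate in the frame of cavity_plate below 0.028 m and linear speed of cover_plate above 0.5 m/s).
It fails at once if another loose thing on the bench moved by more than 30 mm (distance of any of square_plate, lap_disc, jar, bottle, brush, driver from where it was at the start of the episode above 0.03 m).
It also fails if it takes over 72 s, if anything falls off the work surface, if the arm or the gripper's body presses on something with over 40 N, if the wrist force passes 120 N, or if a joint passes its speed limit or range.

## Robot

A 7-joint arm with a two-finger parallel gripper is mounted at the origin on the work surface. World frame = base frame: x ahead of the robot, y to its left, z up, the work surface at z = 0. Lengths are in m, angles in rad, forces in N, time in s.
With the tool pointing down it reaches from about 0.425 to 0.875 m from the base axis. Payload 4.7 kg.
Tool frame: the origin (TCP) lies at the centre of the arm's flange, where the gripper is bolted on; the fingertips stand 173 mm ahead of it and the grasp point (between the pads) lies 155 mm ahead of it; z points along the fingers, y is the direction in which the jaws open and shut (so a half turn about z gives the same grasp; the last joint's range is limited). The gripper opens to 85 mm and grips with 20 to 120 N. Pads are 22 mm wide; open, the fingers measure 114 mm over their backs; the gripper's body (76 mm by 85 mm) begins 54 mm behind the grasp point. The pads swing forward as they close: fully open they stand 13 mm farther back than shut.
Start: joints at [-1.197, 0.321, -0.07, 1.45, 0.023, 1.371, -0.057], TCP at [0.229, 0.608, 0.405] pointing down, gripper open.
Joint ranges: [-2.86, 2.86], [-0.3, 2.09], [-1.38, 1.24], [0.06, 2.45], [-1.56, 4.7], [0.09, 2.05], [-2.69, 2.69]. Speed limits (rad/s): [2.57, 2.57, 3.14, 3.14, 3.14, 3.14, 3.14].

## Interface

Orientations are given as a 3x3 rotation matrix whose columns are the frame's x, y, z axes.
In Python, from plant import arm, optics gives the robot as it stands.
- The arm moves only by the shell command python3 -m pendant 'ROWS' [FORCE]. ROWS is JSON, a list of rows, each an object with "travel": the shift along the tool's x, y, z scaled (see below), a list of three; "turn": the turn, a rotation vector about the tool's x, y, z scaled (see below), a list of three; "fingers": the closure, from 0 (fully open) to 1 (shut). In form: [{"travel": [x, y, z], "turn": [rx, ry, rz], "fingers": fingers}, ...]. A call has 1 to 10 rows; each row is the pose to reach, as a shift and turn from the pose measured when the call began, along the tool's axes at that moment; what a row does not reach only later rows make up. The controller multiplies each number of a shift by 0.8 m and each number of a turn by 90 degrees. A row lasts 1/8 s, in which the tool goes at most 62.5 mm and 10.7 degrees, less where a joint would pass 70% of its speed; a pose out of reach is approached as far as the arm can. A call with a number of a shift or a turn outside -1 to 1 is refused whole. A call with a gripper value outside its range is refused whole. The fingers move at their own pace and stop on an object; FORCE is the grip in N (left out, the last holds). Time passes only in rows, so rows that repeat a pose let the fingers close. It gives the time, the measured TCP pose, the force and the opening at its end, in the units of the state.
- arm.get_obs(): the state, without advancing time (a new reading comes with each control period).
- optics.camera(name): name is "scene" or "top" or "wrist"; returns a dict with "color" (400x640x3 uint8, red, green, blue), "intrinsics" (3x3 intrinsics, pixels), "dist_coeffs" ([k1, k2, p1, p2, k3] as OpenCV has them; the pictures are not rectified), "view" (4x4, takes a point from world to camera coordinates). Camera axes: x right, y up, looking along -z (the intrinsics and any distortion apply to the point x, -y, -z); pixel columns grow to the right and rows downward; lengths in m; the calibration is good to about 2 mm. A picture is of the moment at which its call begins. There is no depth.
- arm.hand_in(): hands the job in, once; it reports no verdict.
The state is a dict: "clock": time; "q": joint angles; "dq": joint speeds; "joint_torque": joint torques, N m; "tool_pos": TCP position; "orientation": TCP orientation; "force": force on the tool from outside, world axes, zero at the start; "ft_torque": the same for the moment, N m; "gripper_width": opening from 0.0 (shut) to 1.0 (fully open).
Only numpy, scipy, OpenCV 4.12 (cv2) and the standard library are available. Lean on these libraries where they do the work, as an engineer would, in place of code of your own. Each camera call takes 0.05 s, during which the arm holds its last target. There are 200 camera calls.

## Working session

There is one attempt and no reset: what is moved stays moved. The work goes in short steps, Python scripts to look and compute and a shell command to move; the robot and the scene stay as the last step left them, time stands still between calls to the robot, and variables do not carry over. Pictures are saved under pics/ and viewed, about 8 in all and at most 12, crops included, and the job is handed in when it is done.

```bash
ls; mkdir -p pics
cat > h.py <<'E'
import numpy as np, cv2
from plant import arm, optics
np.set_printoptions(precision=4,suppress=True)
def shot(name,fn=None):
    c=optics.camera(name)
    if fn: cv2.imwrite('pics/'+fn,c['color'][:,:,::-1])
    return c
def world(c,px,z):
    K=np.array(c['intrinsics'],float);V=np.array(c['view'],float)
    u=cv2.undistortPoints(np.array(px,float).reshape(-1,1,2),K,np.array(c['dist_coeffs'],float)).reshape(-1,2)
    d=np.c_[u[:,0],-u[:,1],-np.ones(len(u))]@V[:3,:3]
    o=-V[:3,:3].T@V[:3,3]
    z=np.broadcast_to(z,len(u))
    return o+d*((z-o[2])/d[:,2])[:,None]
def pix(c,P):
    K=np.array(c['intrinsics'],float);V=np.array(c['view'],float)
    p=np.atleast_2d(P)@V[:3,:3].T+V[:3,3]; p=p*[1,-1,-1]
    return cv2.projectPoints(p,np.zeros(3),np.zeros(3),K,np.array(c['dist_coeffs'],float))[0].reshape(-1,2)
E
python3 - <<'E'
from h import *
o=arm.get_obs()
for k,v in o.items(): print(k,np.array(v))
import pickle
for n in ['scene','top']:
    c=shot(n,n+'0.png'); pickle.dump(c,open(n+'0.pkl','wb'))
    V=np.array(c['view']);print(n,-V[:3,:3].T@V[:3,3],V[:3,:3].tolist())
E
```

```text
pics
clock 0.0
q [-1.1969  0.3219 -0.0701  1.4517  0.0226  1.3708 -0.0569]
dq [ 0.0006  0.0009 -0.0007 -0.0007 -0.0001  0.0016  0.0007]
joint_torque [  0.     -49.3584  -0.3821 -31.4329   0.013    0.0114  -0.    ]
tool_pos [0.2288 0.6082 0.4036]
orientation [[-0.936   0.3521 -0.0006]
 [ 0.3521  0.936  -0.0019]
 [-0.0001 -0.002  -1.    ]]
force [-0.7376  0.2585 -0.3574]
ft_torque [-0.0127  0.0332 -0.0091]
gripper_width 0.9961493684667984
scene [1.0588 0.5459 0.8334] [[-0.7577472514050191, 0.6522623206224638, 0.019312381632947493], [-0.43573133000402975, -0.5277857984267226, 0.7290955760611816], [0.48575437315690523, 0.5440551590374498, 0.6841393665647935]]
top [ 0.4087 -0.0387  1.1652] [[0.014870774544960526, -0.9995398520912514, -0.02643755181238507], [0.9910922272909916, 0.011235148187429623, 0.1327025563001258], [-0.13234446368403371, -0.028175441906136845, 0.990803253630901]]
```

```bash
sleep 1
```

```text
(no output)
```

View pics/top0.png

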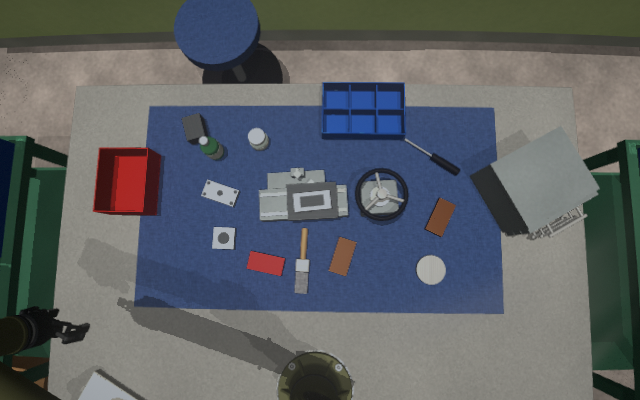

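View pics/scene0.png

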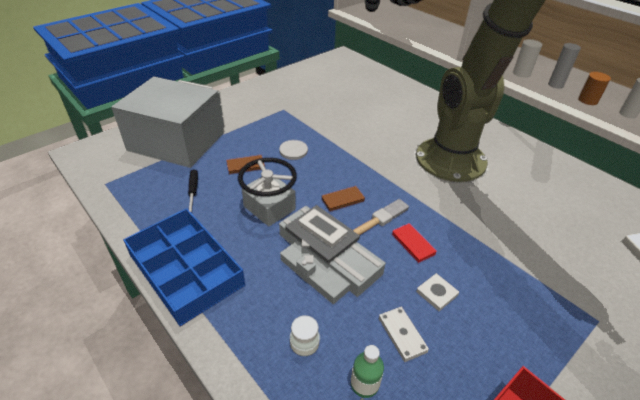

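The top view shows the bench with +y to the left and +x up. These could be taken for the cover:
- (220,193): bare oblong plate with corner holes and a gate
- (224,238): square plate
- (266,264): red block
- (343,256) and (440,217): brown blocks
- (312,201): cavity plate, already on the carriage

I choose (220,193) and will check it in one close crop.

Run:
```python
import cv2
a=cv2.imread('pics/top0.png')
l=cv2.resize(a[165:225,190:350],None,fx=5,fy=5,interpolation=cv2.INTER_CUBIC)
r=cv2.resize(a[160:230,345:420],None,fx=4,fy=4,interpolation=cv2.INTER_CUBIC)
import numpy as np
o=np.zeros((590,800,3),np.uint8);o[:300]=l;o[305:585,:300]=r
s=cv2.imread('pics/scene0.png')
q=cv2.resize(s[205:298,275:390],None,fx=3,fy=3,interpolation=cv2.INTER_CUBIC);o[305:305+q.shape[0],320:320+q.shape[1]]=q
cv2.imwrite('pics/crop1.png',o)
```

```text
(no output)
```

View pics/crop1.png

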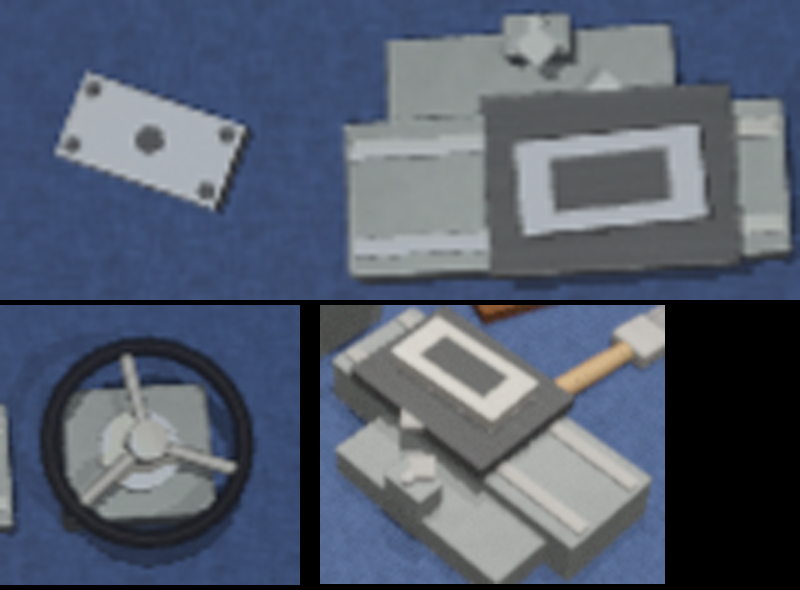

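The crop confirms the choice: corner holes, a round gate, bare aluminium. Next, pixels to world positions.

Run:
```python
from h import *
import pickle
c=pickle.load(open('top0.pkl','rb'))
f=lambda P:[((x+.5)/5-.5+190,(y+.5)/5-.5+165) for x,y in P]
g=lambda P:[((x+.5)/4-.5+345,(y-305+.5)/4-.5+160) for x,y in P]
def quad(n,P,z):
    w=world(c,f(P),z)[:,:2]; e=[np.linalg.norm(w[i]-w[(i+1)%4]) for i in range(4)]
    y=(w[0]+w[3]-w[1]-w[2]) if e[0]>e[1] else w[0]+w[1]-w[2]-w[3]
    print(n,w.mean(0),'edges',np.array(e),'yaw of y axis',np.arctan2(y[1],y[0]))
quad('cover',[(88,72),(246,126),(217,210),(56,154)],.016)
quad('cavity',[(514,142),(700,125),(706,214),(524,235)],.081)
quad('carr',[(482,97),(728,86),(743,262),(490,278)],.065)
print('tips carr,index',world(c,f([(605,72),(548,75)]),.064))
print('rim c',world(c,g([(146,442)]),.115),'hubtop',world(c,g([(150,440)]),.125))
s=world(c,g([(126,357),(234,467),(83,500)]),.115);print(s)
h=world(c,g([(146,442)]),.115)[0];print([ (np.linalg.norm(p-h),np.arctan2(*(p-h)[1::-1])) for p in s])
```

```text
cover [0.5938 0.3099] edges [0.1094 0.0562 0.1111 0.0561] yaw of y axis 1.2535997719173395
cavity [0.563  0.0141] edges [0.1109 0.0533 0.108  0.0559] yaw of y axis 1.6856939701627787
carr [0.5645 0.0151] edges [0.1489 0.1069 0.1512 0.11  ] yaw of y axis 1.63634305404257
tips carr,index [[0.6307 0.0196 0.064 ]
 [0.6285 0.0542 0.064 ]]
rim c [[ 0.5791 -0.1857  0.115 ]] hubtop [[ 0.579  -0.1872  0.125 ]]
[[ 0.6411 -0.1718  0.115 ]
 [ 0.5618 -0.2483  0.115 ]
 [ 0.5369 -0.1406  0.115 ]]
[(np.float64(0.06344285825062944), np.float64(0.22072121306072948)), (np.float64(0.06494828031392501), np.float64(-1.8412789087790022)), (np.float64(0.061806953571132535), np.float64(2.324374665115893))]
```

```bash
cat >> h.py <<'E'
def go(p,yaw=None):
    """print scaled travel/turn to bring TCP to p, tool y axis to world yaw, tool vertical"""
    o=arm.get_obs();R=np.array(o['orientation']);t=R.T@(np.array(p)-o['tool_pos'])/.8
    from scipy.spatial.transform import Rotation as Ro
    y=np.arctan2(R[1,1],R[0,1]) if yaw is None else yaw
    T=np.array([[-np.sin(y),np.cos(y),0],[np.cos(y),np.sin(y),0],[0,0,-1]]).T
    T=np.c_[[-np.sin(y),np.cos(y),0],[np.cos(y),np.sin(y),0],[0,0,-1]]
    print('travel',t,'turn',Ro.from_matrix(R.T@T).as_rotvec()/(np.pi/2),'clock',o['clock'])
E
python3 -c "
from h import *
go([.594,.310,.35],-.317)"
```

```text
travel [-0.5585 -0.1881  0.0675] turn [-0.0008  0.0009  0.9728] clock 0.1
```

```bash
python3 -m pendant '[{"travel":[-0.558,-0.188,0.067],"turn":[0,0,0.973],"fingers":0},{"travel":[-0.558,-0.188,0.067],"turn":[0,0,0.973],"fingers":0},{"travel":[-0.558,-0.188,0.067],"turn":[0,0,0.973],"fingers":0},{"travel":[-0.558,-0.188,0.067],"turn":[0,0,0.973],"fingers":0},{"travel":[-0.558,-0.188,0.067],"turn":[0,0,0.973],"fingers":0},{"travel":[-0.558,-0.188,0.067],"turn":[0,0,0.973],"fingers":0},{"travel":[-0.558,-0.188,0.067],"turn":[0,0,0.973],"fingers":0},{"travel":[-0.558,-0.188,0.067],"turn":[0,0,0.973],"fingers":0},{"travel":[-0.558,-0.188,0.067],"turn":[0,0,0.973],"fingers":0},{"travel":[-0.558,-0.188,0.067],"turn":[0,0,0.973],"fingers":0}]' 40
python3 - <<'E'
from h import *
import pickle
c=shot('wrist','w1.png');pickle.dump(c,open('w1.pkl','wb'))
V=np.array(c['view']);print(-V[:3,:3].T@V[:3,3]);print(V[:3,:3])
p=[.594,.31];u=np.array([np.cos(1.2536),np.sin(1.2536)])*.055;w=np.array([u[1],-u[0]])/.055*.028
print(pix(c,[[*(p+a*u+b*w),.016] for a,b in [(1,1),(1,-1),(-1,-1),(-1,1)]]))
E
```

```text
clock: 1.35
tool_pos: [0.5929, 0.3112, 0.3499]
orientation: [[0.31, 0.951, -0.002], [0.951, -0.31, -0.001], [-0.002, -0.002, -1.0]]
force: [0.1, 1.0, -0.9]
gripper_width: 1.0
[0.6156 0.3806 0.3185]
[[ 0.951  -0.3091 -0.0009]
 [ 0.2953  0.9095 -0.2924]
 [ 0.0912  0.2779  0.9563]]
[[350.2307 129.4918]
 [295.5287 129.3214]
 [297.7543 228.7713]
 [347.112  228.9222]]
```

View pics/w1.png

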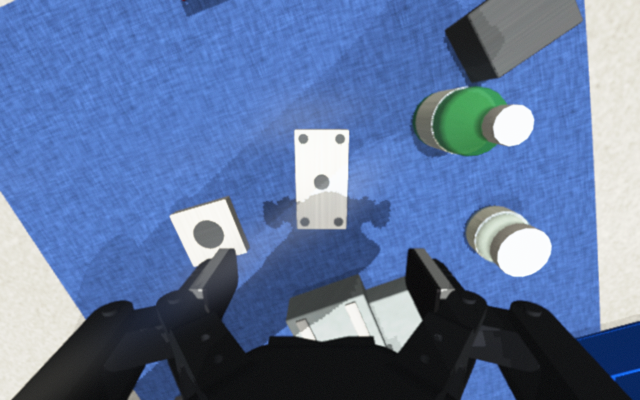

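The cover fills the wrist image from (295,129) to (347,229), within about a pixel of the prediction, so its pose is confirmed. Descending.

```bash
python3 -c "
from h import *
go([.594,.310,.177],-.317)"
```

```text
travel [-0.0014  0.0028  0.2164] turn [-0.0009  0.0008  0.0022] clock 1.4
```

```bash
python3 -m pendant '[{"travel":[-0.001,0.003,0.07],"turn":[0,0,0.002],"fingers":0},{"travel":[-0.001,0.003,0.14],"turn":[-0.001,0.001,0.002],"fingers":0},{"travel":[-0.001,0.003,0.19],"turn":[-0.001,0.001,0.002],"fingers":0},{"travel":[-0.001,0.003,0.21],"turn":[-0.001,0.001,0.002],"fingers":0},{"travel":[-0.001,0.003,0.216],"turn":[-0.001,0.001,0.002],"fingers":0},{"travel":[-0.001,0.003,0.216],"turn":[-0.001,0.001,0.002],"fingers":0},{"travel":[-0.001,0.003,0.216],"turn":[-0.001,0.001,0.002],"fingers":0}]' 40
python3 -m pendant '[{"travel":[0,0,0],"turn":[0,0,0],"fingers":1},{"travel":[0,0,0],"turn":[0,0,0],"fingers":1},{"travel":[0,0,0],"turn":[0,0,0],"fingers":1},{"travel":[0,0,0],"turn":[0,0,0],"fingers":1},{"travel":[0,0,0],"turn":[0,0,0],"fingers":1},{"travel":[0,0,0],"turn":[0,0,0],"fingers":1}]' 40
python3 -m pendant '[{"travel":[0,0,-0.03],"turn":[0,0,0],"fingers":1},{"travel":[0,0,-0.1],"turn":[0,0,0],"fingers":1},{"travel":[0,0,-0.16],"turn":[0,0,0],"fingers":1},{"travel":[0,0,-0.2],"turn":[0,0,0],"fingers":1},{"travel":[0,0,-0.2],"turn":[0,0,0],"fingers":1}]' 40
python3 -c "
from h import *
go([.563,.0141,.34],.115)"
```

```text
clock: 2.28
tool_pos: [0.595, 0.3107, 0.1794]
orientation: [[0.311, 0.95, 0.003], [0.95, -0.311, 0.002], [0.003, 0.002, -1.0]]
force: [1.0, -0.5, 0.5]
gripper_width: 0.998
clock: 3.02
tool_pos: [0.5951, 0.3112, 0.1809]
orientation: [[0.311, 0.95, 0.003], [0.95, -0.311, 0.003], [0.004, 0.002, -1.0]]
force: [-2.2, -0.4, 5.0]
gripper_width: 0.639
clock: 3.65
tool_pos: [0.5954, 0.3108, 0.3437]
orientation: [[0.311, 0.95, 0.008], [0.95, -0.311, 0.006], [0.009, 0.006, -1.0]]
force: [0.7, 0.1, -3.1]
gripper_width: 0.636
travel [-0.365   0.0769  0.0019] turn [ 0.0048 -0.0046 -0.2746] clock 3.65
```

Gripped: the width fits 56 mm. Moving to a spot just short of the wheel, where the wrist camera sees the cavity plate clear of the held cover.

```bash
python3 -c "
from h import *
go([.563,-.05,.37],.115)"
```

```text
travel [-0.4408  0.1021 -0.0361] turn [ 0.0048 -0.0046 -0.2746] clock 3.65
```

```bash
python3 -m pendant '[{"travel":[-0.04,0.01,-0.02],"turn":[0.005,-0.005,-0.05],"fingers":1},{"travel":[-0.1,0.025,-0.036],"turn":[0.005,-0.005,-0.1],"fingers":1},{"travel":[-0.17,0.04,-0.036],"turn":[0.005,-0.005,-0.15],"fingers":1},{"travel":[-0.24,0.056,-0.036],"turn":[0.005,-0.005,-0.2],"fingers":1},{"travel":[-0.31,0.072,-0.036],"turn":[0.005,-0.005,-0.25],"fingers":1},{"travel":[-0.38,0.088,-0.036],"turn":[0.005,-0.005,-0.275],"fingers":1},{"travel":[-0.42,0.098,-0.036],"turn":[0.005,-0.005,-0.275],"fingers":1},{"travel":[-0.441,0.102,-0.036],"turn":[0.005,-0.005,-0.275],"fingers":1},{"travel":[-0.441,0.102,-0.036],"turn":[0.005,-0.005,-0.275],"fingers":1},{"travel":[-0.441,0.102,-0.036],"turn":[0.005,-0.005,-0.275],"fingers":1}]' 40
python3 - <<'E'
from h import *
import pickle
c=shot('wrist','w2.png');pickle.dump(c,open('w2.pkl','wb'));o=arm.get_obs();pickle.dump(o,open('o2.pkl','wb'))
def rect(p,yaw,z):
    u=np.array([np.cos(yaw),np.sin(yaw)])*.055;w=np.array([u[1],-u[0]])/.055*.028
    return pix(c,[[*(p+a*u+b*w),z] for a,b in [(1,1),(1,-1),(-1,-1),(-1,1)]])
print(rect(np.array([.563,.0141]),1.6857,.081))
R=np.array(o['orientation']);print(o['tool_pos'],R)
E
python3 -c "
import cv2
a=cv2.imread('pics/w2.png');cv2.imwrite('pics/w2b.png',cv2.resize(a,(800,500),interpolation=cv2.INTER_CUBIC))"
```

```text
clock: 4.9
tool_pos: [0.5632, -0.0477, 0.3692]
orientation: [[-0.118, 0.993, -0.001], [0.993, 0.118, 0.0], [0.001, -0.001, -1.0]]
force: [0.3, 0.4, -2.6]
gripper_width: 0.632
[[365.4243  55.6772]
 [296.5504  55.3131]
 [298.8996 186.3736]
 [359.7272 186.6525]]
[ 0.5632 -0.0477  0.3694] [[-0.1188  0.9929 -0.0009]
 [ 0.9929  0.1188  0.0002]
 [ 0.0003 -0.0009 -1.    ]]
```

View pics/w2b.png

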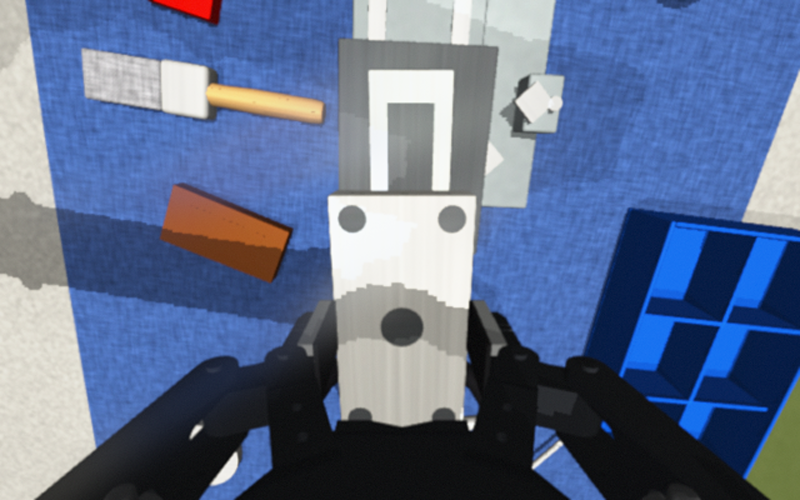

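Run:
```python
from h import *
import pickle
c=pickle.load(open('w2.pkl','rb'));o=pickle.load(open('o2.pkl','rb'))
g=cv2.GaussianBlur(cv2.cvtColor(c['color'],cv2.COLOR_RGB2GRAY),(3,3),0).astype(float)
def edge(v,lo,hi):
    d=np.abs(np.diff(v[lo:hi]));i=d.argmax();s=slice(max(i-2,0),i+3);w=d[s]
    return lo+.5+(np.arange(len(d))[s]*w).sum()/w.sum()
def rows(R,lo,hi): return [(edge(g[r],lo,hi),r) for r in R]
def cols(C,lo,hi): return [(k,edge(g[:,k],lo,hi)) for k in C]
def ana(n,L,Rt,T,z):
    l,r,t=[world(c,e,z)[:,:2] for e in (L,Rt,T)]
    def fit(p):
        m=np.median(p,0);q=p
        for _ in range(3):
            vx,vy,x,y=cv2.fitLine(q.astype(np.float32),cv2.DIST_HUBER,0,.001,.001).ravel();nrm=np.array([-vy,vx]);d=(p-[x,y])@nrm
            q=p[np.abs(d)<max(.001,2*np.median(abs(d)))]
        return np.array([x,y],float),np.array([vx,vy],float),np.std((q-[x,y])@nrm),len(q)
    a,b,e=fit(l),fit(r),fit(t)
    y=[]
    ya,yb=[np.arctan2(f[1][1],f[1][0])%np.pi for f in (a,b)];ye=(np.arctan2(e[1][1],e[1][0])%np.pi+np.pi/2)%np.pi
    Y=(ya+yb)/2;u=np.array([np.cos(Y),np.sin(Y)]);w=np.array([u[1],-u[0]])
    width=(b[0]-a[0])@w; mid=((b[0]+a[0])/2)@w; far=e[0]@u
    # end-edge at its midpoint
    C=w*mid+u*(far-.055)
    print(n,'yaws',ya,yb,ye,'width',width,'rms',a[2],b[2],e[2],'centre',C,'px TL/TR',L[0],Rt[0],T[0]);return C,Y
cav=ana('cavity',rows(range(62,145,3),285,308),rows(range(62,140,3),348,374),cols(range(305,352,4),48,64),.081)
cov=ana('cover',rows(range(170,235,3),255,275),rows(range(170,235,3),365,390),cols(range(275,370,4),146,166),o['tool_pos'][2]-.1649)
R=np.array(o['orientation'])
print('cover rel tool',R[:2,:2].T@(cov[0]-o['tool_pos'][:2]),'tool y yaw',np.arctan2(R[1,1],R[0,1]),'cover yaw-90',cov[1]-np.pi/2)
```

```text
cavity yaws 1.6845290957415588 1.6864382326593648 1.6878513258299657 width 0.05572956359638246 rms 9.184734067351193e-05 7.740761020145577e-05 4.403378583825374e-05 centre [0.561  0.0138] px TL/TR (np.float64(294.28991596638656), 62) (np.float64(362.56060606060606), 62) (305, np.float64(55.46638655462185))
cover yaws 1.6906588403508904 1.6913932865949823 1.690842736817248 width 0.05524947715239494 rms 7.851071141462097e-05 7.731186381554693e-05 1.4749553245029193e-05 centre [ 0.563  -0.0497] px TL/TR (np.float64(262.2971014492754), 170) (np.float64(371.35840707964604), 170) (275, np.float64(155.95185185185184))
cover rel tool [-0.002  -0.0005] tool y yaw 0.11904111802660126 cover yaw-90 0.12022973667803982
```

Cover and cavity were both measured in one picture, and their widths (55.2 and 55.7 mm) and yaws agree. Correction: (-2.0, +63.5) mm and -0.005 rad.

```bash
python3 -c "
from h import *
go([.5612,.0158,.275],.1145)"
```

```text
travel [0.079  0.007  0.1181] turn [-0.0006 -0.0002  0.0029] clock 4.95
```

```bash
python3 -m pendant '[{"travel":[0.03,0.003,0],"turn":[0,0,0.003],"fingers":1},{"travel":[0.06,0.006,0],"turn":[0,0,0.003],"fingers":1},{"travel":[0.079,0.007,0.01],"turn":[0,0,0.003],"fingers":1},{"travel":[0.079,0.007,0.04],"turn":[0,0,0.003],"fingers":1},{"travel":[0.079,0.007,0.07],"turn":[0,0,0.003],"fingers":1},{"travel":[0.079,0.007,0.095],"turn":[0,0,0.003],"fingers":1},{"travel":[0.079,0.007,0.112],"turn":[0,0,0.003],"fingers":1},{"travel":[0.079,0.007,0.118],"turn":[0,0,0.003],"fingers":1},{"travel":[0.079,0.007,0.118],"turn":[0,0,0.003],"fingers":1},{"travel":[0.079,0.007,0.118],"turn":[0,0,0.003],"fingers":1}]' 40
python3 -c "
from h import *
go([.5612,.0158,.262],.1145)"
```

```text
clock: 6.2
tool_pos: [0.5616, 0.0158, 0.2759]
orientation: [[-0.114, 0.993, 0.001], [0.993, 0.114, 0.0], [0.0, 0.001, -1.0]]
force: [0.3, -1.0, -2.6]
gripper_width: 0.638
travel [ 0.0001 -0.0005  0.0173] turn [ 0.0004 -0.0003 -0.0002] clock 6.2
```

Gentle lowering while watching the force.

```bash
python3 -m pendant '[{"travel":[0,-0.0005,0.004],"turn":[0,0,0],"fingers":1},{"travel":[0,-0.0005,0.008],"turn":[0,0,0],"fingers":1},{"travel":[0,-0.0005,0.012],"turn":[0,0,0],"fingers":1},{"travel":[0,-0.0005,0.015],"turn":[0,0,0],"fingers":1},{"travel":[0,-0.0005,0.0165],"turn":[0,0,0],"fingers":1},{"travel":[0,-0.0005,0.0165],"turn":[0,0,0],"fingers":1},{"travel":[0,-0.0005,0.0165],"turn":[0,0,0],"fingers":1}]' 40
```

```text
clock: 7.08
tool_pos: [0.5612, 0.0157, 0.2628]
orientation: [[-0.114, 0.993, 0.001], [0.993, 0.114, 0.0], [0.0, 0.001, -1.0]]
force: [-0.1, -0.5, -2.9]
gripper_width: 0.634
```

```bash
python3 -m pendant '[{"travel":[0,0,0.001],"turn":[0,0,0],"fingers":1},{"travel":[0,0,0.002],"turn":[0,0,0],"fingers":1},{"travel":[0,0,0.002],"turn":[0,0,0],"fingers":1}]' 40
python3 -m pendant '[{"travel":[0,0,0.001],"turn":[0,0,0],"fingers":1},{"travel":[0,0,0.001],"turn":[0,0,0],"fingers":1}]' 40
```

```text
clock: 7.45
tool_pos: [0.5614, 0.0157, 0.2619]
orientation: [[-0.114, 0.993, 0.001], [0.993, 0.114, 0.001], [0.001, 0.001, -1.0]]
force: [-3.2, 0.2, 4.3]
gripper_width: 0.634
clock: 7.7
tool_pos: [0.5614, 0.0156, 0.2619]
orientation: [[-0.114, 0.993, 0.001], [0.993, 0.114, 0.001], [0.001, 0.001, -1.0]]
force: [-3.5, -0.4, 6.3]
gripper_width: 0.632
```

Contact is felt as the force goes from -2.9 to about +6 N. Opening, then lifting.

```bash
python3 -m pendant '[{"travel":[0,0,-0.001],"turn":[0,0,0],"fingers":0},{"travel":[0,0,-0.001],"turn":[0,0,0],"fingers":0},{"travel":[0,0,-0.001],"turn":[0,0,0],"fingers":0},{"travel":[0,0,-0.001],"turn":[0,0,0],"fingers":0},{"travel":[0,0,-0.001],"turn":[0,0,0],"fingers":0},{"travel":[0,0,-0.02],"turn":[0,0,0],"fingers":0},{"travel":[0,0,-0.05],"turn":[0,0,0],"fingers":0},{"travel":[0,0,-0.1],"turn":[0,0,0],"fingers":0},{"travel":[0,0,-0.14],"turn":[0,0,0],"fingers":0},{"travel":[0,0,-0.14],"turn":[0,0,0],"fingers":0}]' 40
python3 - <<'E'
from h import *
import pickle
c=shot('wrist','w3.png');pickle.dump(c,open('w3.pkl','wb'))
t=shot('top','top1.png');pickle.dump(t,open('top1.pkl','wb'))
o=np.zeros((560,720,3),np.uint8)
o[:400,:640]=cv2.resize(c['color'][60:310,120:520],None,fx=1.6,fy=1.6)[:,:,::-1]
cv2.imwrite('pics/w3b.png',o[:400,:640])
print(arm.get_obs()['tool_pos'])
E
```

```text
clock: 8.95
tool_pos: [0.5622, 0.0151, 0.378]
orientation: [[-0.114, 0.993, 0.008], [0.994, 0.114, 0.003], [0.002, 0.008, -1.0]]
force: [0.2, 0.9, 0.7]
gripper_width: 0.995
[0.5611 0.0154 0.3744]
```

View pics/w3b.png

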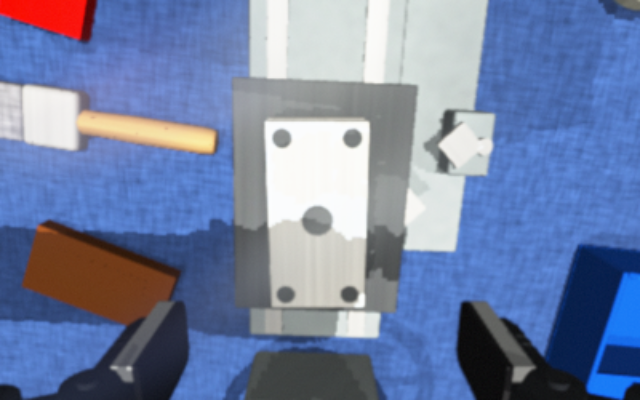

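The cover sits on the cavity plate with no cavity rim showing. The carriage tip is at crop (424,207) and the index tip at (440,147). Next, measuring the fit, the distance to go, and the wheel geometry.

Run:
```python
from h import *
import pickle
c=pickle.load(open('w3.pkl','rb'))
P=[(x/1.6+120,y/1.6+60) for x,y in [(265,119),(370,119),(364,306),(271,306)]]
w=world(c,P,.097)[:,:2];print('cover',w.mean(0),[np.linalg.norm(w[i]-w[(i+1)%4]) for i in range(4)])
y=w[0]+w[1]-w[2]-w[3];print('yaw',np.arctan2(y[1],y[0]))
Q=[(x/1.6+120,y/1.6+60) for x,y in [(233,78),(417,86),(397,312),(234,307)]]
q=world(c,Q,.065)[:,:2];print('carriage',q.mean(0),[np.linalg.norm(q[i]-q[(i+1)%4]) for i in range(4)])
y=q[0]+q[1]-q[2]-q[3];a=np.arctan2(y[1],y[0]);print('yaw',a)
t=world(c,[(424/1.6+120,207/1.6+60),(440/1.6+120,147/1.6+60)],.064);u=[np.cos(a),np.sin(a)]
print(t,'along',(t[1]-t[0])[:2]@u)
```

```text
cover [0.562  0.0145] [np.float64(0.05574829228323615), np.float64(0.10992341384871003), np.float64(0.05577437413736833), np.float64(0.10971842536771825)]
yaw 1.6827524627694879
carriage [0.5637 0.0146] [np.float64(0.10799470246502228), np.float64(0.14779016640008877), np.float64(0.11064548597267879), np.float64(0.14813961517890278)]
yaw 1.6436629212804772
[[0.6296 0.0198 0.064 ]
 [0.6326 0.0585 0.064 ]] along 0.03835378646892375
```

Fit is within about 1 mm. Travel to go is about 37 mm, so about +3.25 rad. I'll push a spoke round with the shut fingers, starting in the gap between two spokes.

```bash
python3 -c "
from h import *
go([.538,-.196,.36],0)"
```

```text
travel [-0.2593 -0.0589  0.0175] turn [ 0.0013 -0.0009  0.0726] clock 9.05
```

```bash
python3 -m pendant '[{"travel":[-0.06,-0.014,0],"turn":[0,0,0.04],"fingers":1},{"travel":[-0.13,-0.03,0.005],"turn":[0.001,-0.001,0.073],"fingers":1},{"travel":[-0.2,-0.045,0.01],"turn":[0.001,-0.001,0.073],"fingers":1},{"travel":[-0.24,-0.055,0.0175],"turn":[0.001,-0.001,0.073],"fingers":1},{"travel":[-0.259,-0.059,0.0175],"turn":[0.001,-0.001,0.073],"fingers":1},{"travel":[-0.259,-0.059,0.0175],"turn":[0.001,-0.001,0.073],"fingers":1},{"travel":[-0.259,-0.059,0.0175],"turn":[0.001,-0.001,0.073],"fingers":1},{"travel":[-0.259,-0.059,0.0175],"turn":[0.001,-0.001,0.073],"fingers":1}]' 20
python3 - <<'E'
from h import *
c=shot('wrist')
im=c['color'][:,:,::-1].copy()
H=np.array([.579,-.186])
a=np.linspace(0,2*np.pi,60)
for r,z in [(.07,.115),(.015,.125)]:
    for p in pix(c,[[H[0]+r*np.cos(t),H[1]+r*np.sin(t),z] for t in a]): cv2.circle(im,(int(round(p[0])),int(round(p[1]))),1,(0,0,255),-1)
for s in [.235,2.329,-1.859]:
    for p in pix(c,[[H[0]+r*np.cos(s),H[1]+r*np.sin(s),.12] for r in (.02,.035,.05,.065)]): cv2.circle(im,(int(round(p[0])),int(round(p[1]))),1,(0,255,0),-1)
cv2.imwrite('pics/w4.png',cv2.resize(im,(800,500)))
go([.5385,-.196,.275],0)
E
```

```text
clock: 10.05
tool_pos: [0.5385, -0.1939, 0.36]
orientation: [[-0.002, 1.0, 0.001], [1.0, 0.002, 0.001], [0.001, 0.001, -1.0]]
force: [-0.2, 0.0, 0.2]
gripper_width: 0.002
travel [-0.0022  0.0001  0.1063] turn [ 0.0004 -0.0003  0.0013] clock 10.1
```

View pics/w4.png

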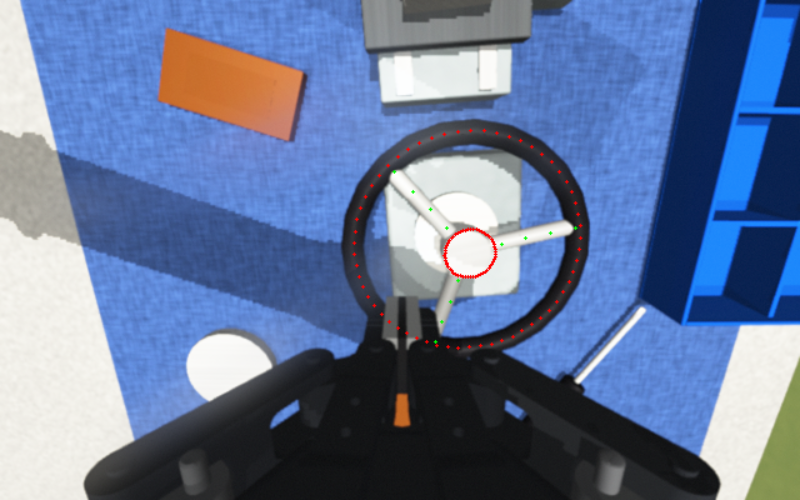

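Model circles lie on the rim and spokes to within about 2 px, so the wheel pose is right. Descending into the gap.

```bash
python3 -m pendant '[{"travel":[-0.002,0,0.03],"turn":[0,0,0],"fingers":1},{"travel":[-0.002,0,0.07],"turn":[0,0,0],"fingers":1},{"travel":[-0.002,0,0.095],"turn":[0,0,0],"fingers":1},{"travel":[-0.002,0,0.106],"turn":[0,0,0],"fingers":1},{"travel":[-0.002,0,0.106],"turn":[0,0,0],"fingers":1}]' 20
cat >> h.py <<'E'
def arc(angs,r=.040,H=(.5785,-.186),z=.275):
    o=arm.get_obs();R=np.array(o['orientation'])
    for a in angs: print('%.2f'%a,np.round(R.T@(np.array([H[0]+r*np.cos(a),H[1]+r*np.sin(a),z])-o['tool_pos'])/.8,4))
E
python3 -c "
from h import *
arc(np.arange(-2.7,-.85,.2))"
```

```text
clock: 10.72
tool_pos: [0.5386, -0.1954, 0.2752]
orientation: [[-0.003, 1.0, 0.0], [1.0, 0.003, 0.0], [0.0, 0.0, -1.0]]
force: [0.2, -0.1, 0.1]
gripper_width: 0.0
-2.70 [-0.0097  0.0047  0.0002]
-2.50 [-0.0182  0.0098  0.0002]
-2.30 [-0.0256  0.0165  0.0002]
-2.10 [-0.0315  0.0246  0.0002]
-1.90 [-0.0357  0.0337  0.0002]
-1.70 [-0.038   0.0434  0.0002]
-1.50 [-0.0383  0.0534  0.0002]
-1.30 [-0.0366  0.0632  0.0002]
-1.10 [-0.033   0.0725  0.0002]
-0.90 [-0.0277  0.0809  0.0002]
```

```bash
python3 -m pendant '[{"travel":[-0.0097,0.0047,0],"turn":[0,0,0],"fingers":1},{"travel":[-0.0182,0.0098,0],"turn":[0,0,0],"fingers":1},{"travel":[-0.0256,0.0165,0],"turn":[0,0,0],"fingers":1},{"travel":[-0.0315,0.0246,0],"turn":[0,0,0],"fingers":1},{"travel":[-0.0357,0.0337,0],"turn":[0,0,0],"fingers":1},{"travel":[-0.038,0.0434,0],"turn":[0,0,0],"fingers":1},{"travel":[-0.0383,0.0534,0],"turn":[0,0,0],"fingers":1},{"travel":[-0.0366,0.0632,0],"turn":[0,0,0],"fingers":1},{"travel":[-0.033,0.0725,0],"turn":[0,0,0],"fingers":1},{"travel":[-0.0277,0.0809,0],"turn":[0,0,0],"fingers":1}]' 20
python3 - <<'E'
from h import *
import pickle
c=shot('top','top2.png');a=c['color'];pickle.dump(c,open('top2.pkl','wb'))
o=np.zeros((600,800,3),np.uint8)
o[:300]=cv2.resize(a[165:225,190:350],None,fx=5,fy=5,interpolation=cv2.INTER_CUBIC)
o[305:585,:300]=cv2.resize(a[160:230,345:420],None,fx=4,fy=4,interpolation=cv2.INTER_CUBIC)
w=shot('wrist')['color'];o[305:585,310:758]=cv2.resize(w,(448,280))
cv2.imwrite('pics/c5.png',o[:,:,::-1])
arc(np.arange(-.7,.8,.2))
E
```

```text
clock: 11.98
tool_pos: [0.5998, -0.2203, 0.2729]
orientation: [[0.001, 1.0, -0.012], [1.0, -0.001, -0.001], [-0.001, -0.012, -1.0]]
force: [-8.9, -3.8, -1.7]
gripper_width: -0.001
-0.70 [ 0.0097  0.0102 -0.0025]
-0.50 [ 0.018   0.0158 -0.0026]
-0.30 [ 0.0272  0.0197 -0.0026]
-0.10 [ 0.0369  0.0217 -0.0027]
0.10 [ 0.0469  0.0217 -0.0027]
0.30 [ 0.0567  0.0197 -0.0027]
0.50 [ 0.0659  0.0158 -0.0027]
0.70 [ 0.0741  0.0102 -0.0026]
```

View pics/c5.png

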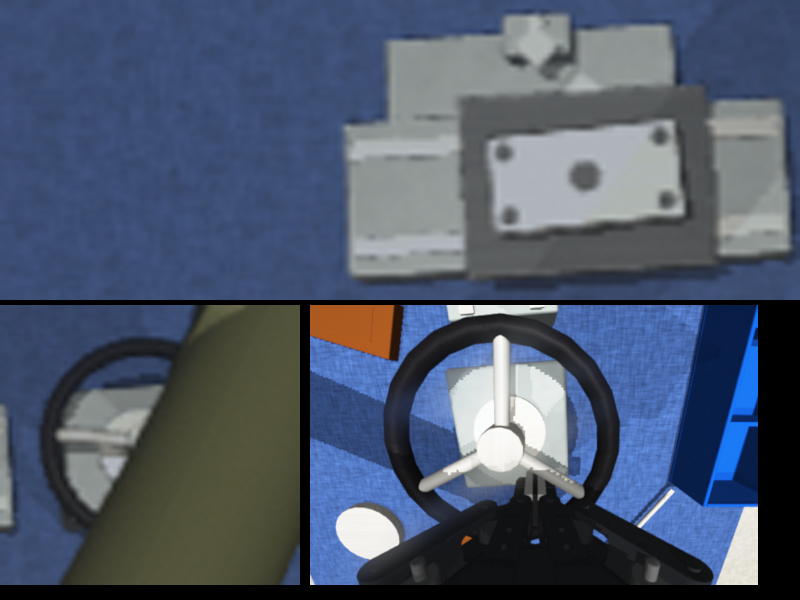

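The spoke push works: the wheel turned about 1.34 rad, the carriage moved about 15 mm, and the mould is still square. Continuing, stopping short.

```bash
python3 -m pendant '[{"travel":[0.0097,0.0102,-0.0025],"turn":[-0.004,0,0],"fingers":1},{"travel":[0.018,0.0158,-0.0026],"turn":[-0.008,0,0],"fingers":1},{"travel":[0.0272,0.0197,-0.0026],"turn":[-0.008,0,0],"fingers":1},{"travel":[0.0369,0.0217,-0.0026],"turn":[-0.008,0,0],"fingers":1},{"travel":[0.0469,0.0217,-0.0026],"turn":[-0.008,0,0],"fingers":1},{"travel":[0.0567,0.0197,-0.0026],"turn":[-0.008,0,0],"fingers":1},{"travel":[0.0659,0.0158,-0.0026],"turn":[-0.008,0,0],"fingers":1},{"travel":[0.0659,0.0158,-0.0026],"turn":[-0.008,0,0],"fingers":1}]' 20
python3 - <<'E'
from h import *
import pickle
c=shot('scene','scene3.png');pickle.dump(c,open('scene3.pkl','wb'));t=shot('top','top3.png');pickle.dump(t,open('top3.pkl','wb'))
a=c['color'];o=np.zeros((590,800,3),np.uint8)
o[:360,:480]=cv2.resize(a[225:285,280:360],None,fx=6,fy=6,interpolation=cv2.INTER_CUBIC)
o[365:565,:800]=cv2.resize(t['color'][162:202,240:400],None,fx=5,fy=5,interpolation=cv2.INTER_CUBIC)
cv2.imwrite('pics/c6.png',o[:,:,::-1])
p=arm.get_obs()['tool_pos'];print(np.arctan2(p[1]+.186,p[0]-.5785))
E
```

```text
clock: 13.08
tool_pos: [0.6134, -0.173, 0.2759]
orientation: [[0.004, 1.0, 0.007], [1.0, -0.004, -0.011], [-0.011, 0.007, -1.0]]
force: [2.4, -11.5, -2.0]
gripper_width: -0.007
0.35633395587243094
```

View pics/c6.png

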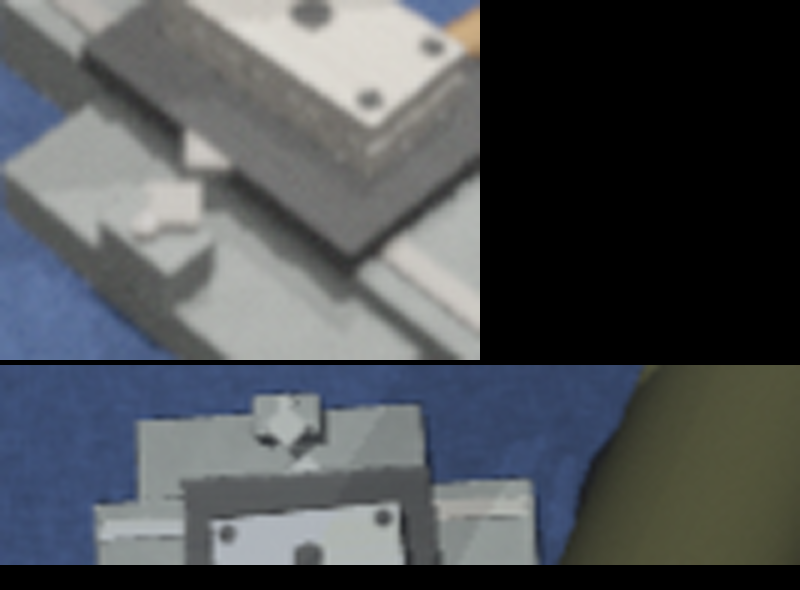

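Nearly there, but the tips are too coarse from here. In the crop, the carriage tip is at (307,457) and the index tip near (289,450). Backing off the spoke, lifting out, and looking closely with the wrist camera.

```bash
python3 -c "
from h import *
go([.617,-.186,.275],0);go([.617,-.186,.34],0);go([.625,-.02,.32],0)"
```

```text
travel [-0.0162  0.0045  0.0014] turn [ 0.0044  0.0069 -0.0024] clock 13.175
travel [-0.0171  0.005  -0.0799] turn [ 0.0044  0.0069 -0.0024] clock 13.175
travel [ 0.1907  0.0141 -0.0571] turn [ 0.0044  0.0069 -0.0024] clock 13.175
```

```bash
python3 -m pendant '[{"travel":[-0.0162,0.0045,0.001],"turn":[0.004,0.007,0],"fingers":1},{"travel":[-0.0162,0.0045,0.001],"turn":[0.004,0.007,0],"fingers":1},{"travel":[-0.017,0.005,-0.04],"turn":[0.004,0.007,-0.002],"fingers":1},{"travel":[-0.017,0.005,-0.08],"turn":[0.004,0.007,-0.002],"fingers":1},{"travel":[0.03,0.007,-0.08],"turn":[0.004,0.007,-0.002],"fingers":1},{"travel":[0.1,0.01,-0.07],"turn":[0.004,0.007,-0.002],"fingers":1},{"travel":[0.16,0.013,-0.057],"turn":[0.004,0.007,-0.002],"fingers":1},{"travel":[0.19,0.014,-0.057],"turn":[0.004,0.007,-0.002],"fingers":1},{"travel":[0.19,0.014,-0.057],"turn":[0.004,0.007,-0.002],"fingers":1},{"travel":[0.19,0.014,-0.057],"turn":[0.004,0.007,-0.002],"fingers":1}]' 20
python3 - <<'E'
from h import *
import pickle
c=shot('wrist','w7.png');pickle.dump(c,open('w7.pkl','wb'))
cv2.imwrite('pics/w7b.png',cv2.resize(c['color'][100:300,180:460],None,fx=2.8,fy=2.8,interpolation=cv2.INTER_CUBIC)[:,:,::-1])
print(pix(c,[[.631,.058,.064],[.628,.05,.064]]))
E
```

```text
clock: 14.42
tool_pos: [0.6249, -0.022, 0.3202]
orientation: [[0.002, 1.0, 0.001], [1.0, -0.002, -0.001], [-0.001, 0.001, -1.0]]
force: [-0.5, -0.2, 0.3]
gripper_width: -0.002
[[329.091  100.6795]
 [325.0133 111.925 ]]
```

View pics/w7b.png

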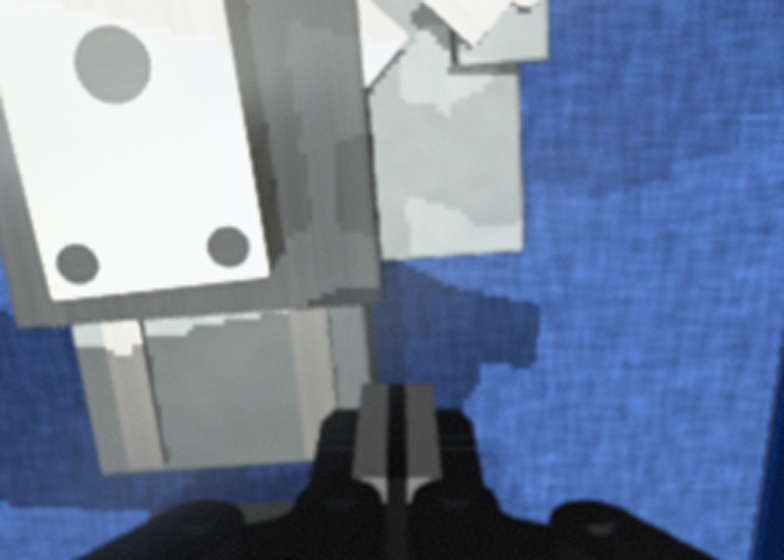

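The tips are just at the crop's top edge, with the carriage tip at crop (407,40). Re-cropping the same picture.

Run:
```python
import cv2
a=cv2.imread('pics/w7.png')
cv2.imwrite('pics/w7c.png',cv2.resize(a[60:140,280:400],None,fx=6,fy=6,interpolation=cv2.INTER_CUBIC))
```

```text
(no output)
```

View pics/w7c.png

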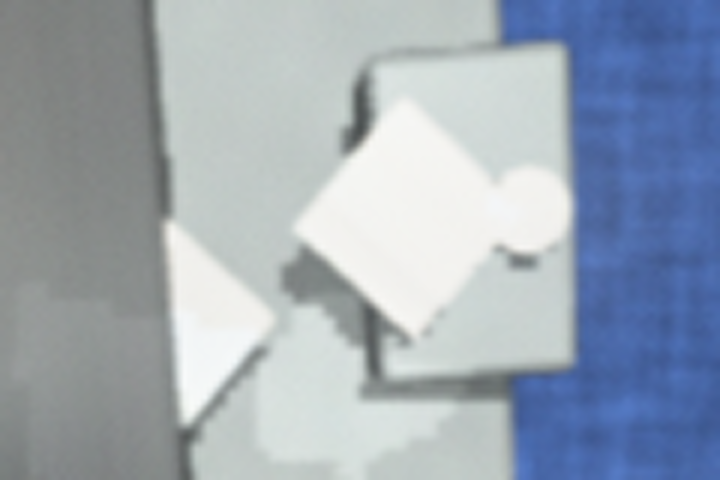

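Run:
```python
from h import *
import pickle
c=pickle.load(open('w7.pkl','rb'))
f=lambda P:[((x+.5)/6-.5+280,(y+.5)/6-.5+60) for x,y in P]
t=world(c,f([(277,320),(291,229)]),.064)[:,:2];print(t)
e=world(c,f([(153,20),(190,460)]),.065)[:,:2];d=e[0]-e[1];print('carriage edge yaw',np.arctan2(d[1],d[0]))
b=world(c,f([(567,45),(576,365)]),.064)[:,:2];d=b[0]-b[1];print('block edge yaw',np.arctan2(d[1],d[0]),np.linalg.norm(d))
for a in (1.636,1.645): 
    L=(t[1]-t[0])@[np.cos(a),np.sin(a)];print(L,(t[1]-t[0])@[np.sin(a),-np.cos(a)],'rad',L/.072*2*np.pi)
go([.6179,-.182,.34],0)
```

```text
[[0.6286 0.0493]
 [0.6302 0.0601]]
carriage edge yaw 1.6452930721559007
block edge yaw 1.6513075309905385 0.037273244530225604
0.01063999680749961 0.0023868864174733757 rad 0.9285148834627674
0.010618084202785871 0.0024825484277391026 rad 0.9266026479630537
travel [-0.1992 -0.008  -0.0246] turn [ 0.0006  0.0004 -0.002 ] clock 14.475
```

Remaining: 10.6 mm, or about 0.93 rad; the 2.4 mm gap agrees with the stated 3 mm. Re-entering the same gap.

```bash
python3 -c "
from h import *
go([.617,-.186,.34],0);go([.617,-.186,.275],0)"
```

```text
travel [-0.2042 -0.0091 -0.0245] turn [ 0.0006  0.0004 -0.002 ] clock 14.475
travel [-0.2042 -0.0092  0.0567] turn [ 0.0006  0.0004 -0.002 ] clock 14.475
```

```bash
python3 -m pendant '[{"travel":[-0.04,-0.002,-0.025],"turn":[0,0,-0.002],"fingers":1},{"travel":[-0.1,-0.005,-0.025],"turn":[0,0,-0.002],"fingers":1},{"travel":[-0.17,-0.008,-0.025],"turn":[0,0,-0.002],"fingers":1},{"travel":[-0.204,-0.009,-0.025],"turn":[0,0,-0.002],"fingers":1},{"travel":[-0.204,-0.009,-0.025],"turn":[0,0,-0.002],"fingers":1},{"travel":[-0.204,-0.009,-0.015],"turn":[0,0,-0.002],"fingers":1},{"travel":[-0.204,-0.009,0.02],"turn":[0,0,-0.002],"fingers":1},{"travel":[-0.204,-0.009,0.05],"turn":[0,0,-0.002],"fingers":1},{"travel":[-0.204,-0.009,0.057],"turn":[0,0,-0.002],"fingers":1},{"travel":[-0.204,-0.009,0.057],"turn":[0,0,-0.002],"fingers":1}]' 20
python3 -c "
from h import *
arc(np.arange(.1,1.4,.15))"
```

```text
clock: 15.72
tool_pos: [0.6174, -0.1849, 0.2747]
orientation: [[-0.001, 1.0, 0.001], [1.0, 0.001, -0.0], [-0.0, 0.001, -1.0]]
force: [-1.0, -0.4, -0.2]
gripper_width: 0.001
0.10 [ 0.0036  0.0011 -0.0004]
0.25 [ 0.011  -0.0002 -0.0004]
0.40 [ 0.0181 -0.0026 -0.0004]
0.55 [ 0.0248 -0.006  -0.0004]
0.70 [ 0.0308 -0.0104 -0.0004]
0.85 [ 0.0362 -0.0156 -0.0004]
1.00 [ 0.0407 -0.0216 -0.0004]
1.15 [ 0.0443 -0.0282 -0.0004]
1.30 [ 0.0468 -0.0352 -0.0004]
```

```bash
python3 -m pendant '[{"travel":[0.011,0,0],"turn":[0,0,0],"fingers":1},{"travel":[0.0181,-0.0026,0],"turn":[0,0,0],"fingers":1},{"travel":[0.0248,-0.006,0],"turn":[0,0,0],"fingers":1},{"travel":[0.0308,-0.0104,0],"turn":[0,0,0],"fingers":1},{"travel":[0.0362,-0.0156,0],"turn":[0,0,0],"fingers":1},{"travel":[0.0407,-0.0216,0],"turn":[0,0,0],"fingers":1},{"travel":[0.0443,-0.0282,0],"turn":[0,0,0],"fingers":1},{"travel":[0.0443,-0.0282,0],"turn":[0,0,0],"fingers":1}]' 20
cat > meas.py <<'E'
from h import *
import pickle
# carriage displacement since start, from cover-plate gate & holes in top view (dark blobs on bright plate), along travel
a=1.645;u=np.array([np.cos(a),np.sin(a)])
def plate(c):
    g=c['color'].astype(int).min(2).astype(np.float32)
    return g
def disp(ref,cur):
    # translate of patch of the cover and carriage between two top pictures
    A=cv2.cvtColor(ref['color'],cv2.COLOR_RGB2GRAY);B=cv2.cvtColor(cur['color'],cv2.COLOR_RGB2GRAY)
    k=6;T=cv2.resize(A[180:224,272:340],None,fx=k,fy=k,interpolation=cv2.INTER_CUBIC);S=cv2.resize(B[174:230,240:350],None,fx=k,fy=k,interpolation=cv2.INTER_CUBIC)
    m=cv2.matchTemplate(S,T,cv2.TM_CCOEFF_NORMED);_,s,_,l=cv2.minMaxLoc(m)
    dx,dy=240+l[0]/k-272,174+l[1]/k-180
    p0=np.array([305,202.]);w=world(ref,[p0,p0+[dx,dy]],.09)[:,:2]
    print('score',s,'px',dx,dy,'disp along',(w[1]-w[0])@u,'across',(w[1]-w[0])@[u[1],-u[0]])
if __name__=='__main__':
    ref=pickle.load(open('top1.pkl','rb'))
    for n in ('top2','top3'): disp(ref,pickle.load(open(n+'.pkl','rb')))
    c=shot('top');pickle.dump(c,open('cur.pkl','wb'));disp(ref,c);disp(pickle.load(open('top3.pkl','rb')),c)
    p=arm.get_obs()['tool_pos'];print('tool ang',np.arctan2(p[1]+.186,p[0]-.5785),'r',np.hypot(p[1]+.186,p[0]-.5785))
    arc(np.arange(1.1,1.7,.1))
E
python3 meas.py
```

```text
clock: 16.73
tool_pos: [0.597, -0.1515, 0.2781]
orientation: [[-0.001, 1.0, 0.012], [1.0, 0.001, -0.006], [-0.006, 0.012, -1.0]]
force: [6.4, -5.1, 1.9]
gripper_width: -0.002
score 0.37223201990127563 px -26.5 5.666666666666657 disp along 0.07860401931809055 across -0.0118500804739566
score 0.32921698689460754 px -31.666666666666657 6.0 disp along 0.09384835189620248 across -0.011884237134135233
score 0.28353002667427063 px -32.0 6.0 disp along 0.0948296794627101 across -0.011822928626933621
score 0.9835240840911865 px -2.8333333333333144 0.1666666666666572 disp along 0.0083304356645375 across 3.127300023835226e-05
tool ang 1.077631936199271 r 0.039181570279151194
1.10 [ 0.0014 -0.0005  0.0038]
1.20 [ 0.0035 -0.0051  0.0038]
1.30 [ 0.0051 -0.0099  0.0037]
1.40 [ 0.0062 -0.0147  0.0036]
1.50 [ 0.0068 -0.0197  0.0036]
1.60 [ 0.0069 -0.0247  0.0035]
```

Carriage moved another 8.3 mm (match score 0.98), as expected from the tool angle. About 2.3 mm remain, so a small nudge next.

```bash
python3 -m pendant '[{"travel":[0.0014,-0.0005,0.002],"turn":[0,0,0],"fingers":1},{"travel":[0.0025,-0.003,0.003],"turn":[0,0,0],"fingers":1},{"travel":[0.0035,-0.0051,0.003],"turn":[0,0,0],"fingers":1},{"travel":[0.0044,-0.0075,0.003],"turn":[0,0,0],"fingers":1},{"travel":[0.0051,-0.0099,0.003],"turn":[0,0,0],"fingers":1},{"travel":[0.0051,-0.0099,0.003],"turn":[0,0,0],"fingers":1}]' 20
python3 meas.py | tail -8
```

```text
clock: 17.52
tool_pos: [0.5915, -0.1486, 0.278]
orientation: [[-0.001, 1.0, 0.022], [1.0, 0.001, -0.009], [-0.01, 0.022, -1.0]]
force: [8.4, -5.4, 2.3]
gripper_width: 0.0
score 0.9809995889663696 px -3.0 0.1666666666666572 disp along 0.008819021912282562 across 6.209216225816247e-05
tool ang 1.235489211210853 r 0.039535331237778255
1.10 [-0.0021  0.0063  0.0038]
1.20 [-0.      0.0018  0.0037]
1.30 [ 0.0015 -0.003   0.0036]
1.40 [ 0.0026 -0.0078  0.0035]
1.50 [ 0.0033 -0.0128  0.0034]
1.60 [ 0.0034 -0.0178  0.0033]
```

```bash
python3 -m pendant '[{"travel":[0.0004,-0.0003,0.001],"turn":[0.004,0.002,0],"fingers":1},{"travel":[0.0006,-0.0006,0.002],"turn":[0.009,0.004,0],"fingers":1},{"travel":[0.0008,-0.0008,0.003],"turn":[0.014,0.006,0],"fingers":1},{"travel":[0.0008,-0.0008,0.003],"turn":[0.014,0.006,0],"fingers":1}]' 20
python3 meas.py | tail -8 | head -2
python3 -c "
from h import *
go([.6,-.17,.275],0);go([.6,-.17,.34],0);go([.605,-.05,.34],0)"
```

```text
clock: 18.08
tool_pos: [0.5934, -0.149, 0.2779]
orientation: [[-0.001, 1.0, 0.009], [1.0, 0.001, -0.003], [-0.003, 0.009, -1.0]]
force: [9.2, -3.8, 2.5]
gripper_width: 0.0
score 0.981162428855896 px -3.1666666666666856 0.1666666666666572 disp along 0.009307623180830223 across 9.291236673385195e-05
tool ang 1.1893615207735542 r 0.039929712095507386
travel [-0.0263  0.0082  0.0038] turn [0.0059 0.0022 0.0007] clock 18.125
travel [-0.0266  0.009  -0.0774] turn [0.0059 0.0022 0.0007] clock 18.125
travel [ 0.1234  0.0154 -0.0779] turn [0.0059 0.0022 0.0007] clock 18.125
```

Estimated 1.3 mm left. Backing off and checking from near, from the same viewpoint as before.

```bash
python3 -c "
from h import *
go([.6106,-.1622,.275],0);go([.6106,-.1622,.34],0);go([.625,-.03,.32],0)"
```

```text
travel [-0.0166  0.0215  0.0039] turn [0.0059 0.0022 0.0007] clock 18.125
travel [-0.0169  0.0222 -0.0773] turn [0.0059 0.0022 0.0007] clock 18.125
travel [ 0.1485  0.0402 -0.0527] turn [0.0059 0.0022 0.0007] clock 18.125
```

```bash
python3 -m pendant '[{"travel":[-0.005,0.012,0.003],"turn":[0.006,0.002,0],"fingers":1},{"travel":[-0.0166,0.0215,0.003],"turn":[0.006,0.002,0.001],"fingers":1},{"travel":[-0.0166,0.0215,0.003],"turn":[0.006,0.002,0.001],"fingers":1},{"travel":[-0.017,0.022,-0.04],"turn":[0.006,0.002,0.001],"fingers":1},{"travel":[-0.01,0.022,-0.077],"turn":[0.006,0.002,0.001],"fingers":1},{"travel":[0.04,0.028,-0.077],"turn":[0.006,0.002,0.001],"fingers":1},{"travel":[0.11,0.036,-0.065],"turn":[0.006,0.002,0.001],"fingers":1},{"travel":[0.148,0.04,-0.053],"turn":[0.006,0.002,0.001],"fingers":1},{"travel":[0.148,0.04,-0.053],"turn":[0.006,0.002,0.001],"fingers":1},{"travel":[0.148,0.04,-0.053],"turn":[0.006,0.002,0.001],"fingers":1}]' 20
cat > tips.py <<'E'
from h import *
import pickle,sys
def tips(c,name):
    g=cv2.resize(c['color'].min(2),None,fx=6,fy=6,interpolation=cv2.INTER_CUBIC)
    ip=pix(c,[.6302,.0601,.064])[0]
    m=(g>222).astype(np.uint8);n,lab,st,ce=cv2.connectedComponentsWithStats(m)
    a=1.645;u=np.array([np.cos(a),np.sin(a)]);out=[]
    for i in range(1,n):
        ys,xs=np.where(lab==i)
        P=np.c_[(xs+.5)/6-.5,(ys+.5)/6-.5]
        if st[i,4]<1500 or st[i,4]>40000 or np.hypot(*(ce[i]/6-ip))>45: continue
        L,R=P[P[:,0]<P[:,0].min()+.5].mean(0),P[P[:,0]>P[:,0].max()-.5].mean(0)
        w=world(c,[L,R],.064)[:,:2]
        print(name,'area',st[i,4]/36,'left',L,'right',R,'along-left',w[0]@u,'along-right',w[1]@u)
if __name__=='__main__':
    tips(pickle.load(open('w7.pkl','rb')),'w7')
    c=shot('wrist','w8.png');pickle.dump(c,open('w8.pkl','wb'));tips(c,'w8')
E
python3 tips.py
```

```text
clock: 19.38
tool_pos: [0.6245, -0.0316, 0.3201]
orientation: [[0.002, 1.0, -0.001], [1.0, -0.002, -0.001], [-0.001, -0.001, -1.0]]
force: [-0.4, -1.6, -0.9]
gripper_width: -0.0
w7 area 904.1944444444445 left [328.9583  97.4792] right [373.8385  94.3125] along-left 0.01331083986145681 along-right 0.013067676159026596
w7 area 279.6666666666667 left [307.9607  98.8789] right [324.5573 112.7292] along-left 0.013501302475863047 along-right 0.0027537803704991972
w8 area 949.8611111111111 left [330.6458  82.9375] right [375.8618  80.3289] along-left 0.013687944886280282 along-right 0.013038471994364914
w8 area 305.1666666666667 left [307.8318  71.4288] right [325.3796  85.1944] along-left 0.02267409919124577 along-right 0.012436622680407568
```

Checked against w7: the script gives 10.56 mm there against 10.6 by eye. Now 1.25 mm short, already within tolerance; one small nudge will centre it.

```bash
python3 -c "
from h import *
go([.6106,-.1622,.34],0);go([.6106,-.1622,.275],0)"
```

```text
travel [-0.1625 -0.017  -0.0243] turn [-0.0003  0.0008 -0.0019] clock 19.425
travel [-0.1624 -0.0169  0.0569] turn [-0.0003  0.0008 -0.0019] clock 19.425
```

```bash
python3 -m pendant '[{"travel":[-0.04,-0.004,-0.024],"turn":[0,0.001,-0.002],"fingers":1},{"travel":[-0.1,-0.01,-0.024],"turn":[0,0.001,-0.002],"fingers":1},{"travel":[-0.15,-0.016,-0.024],"turn":[0,0.001,-0.002],"fingers":1},{"travel":[-0.163,-0.017,-0.024],"turn":[0,0.001,-0.002],"fingers":1},{"travel":[-0.163,-0.017,-0.024],"turn":[0,0.001,-0.002],"fingers":1},{"travel":[-0.163,-0.017,-0.01],"turn":[0,0.001,-0.002],"fingers":1},{"travel":[-0.163,-0.017,0.025],"turn":[0,0.001,-0.002],"fingers":1},{"travel":[-0.163,-0.017,0.05],"turn":[0,0.001,-0.002],"fingers":1},{"travel":[-0.163,-0.017,0.057],"turn":[0,0.001,-0.002],"fingers":1},{"travel":[-0.163,-0.017,0.057],"turn":[0,0.001,-0.002],"fingers":1}]' 20
python3 -c "
from h import *
arc(np.arange(.75,1.36,.1))"
```

```text
clock: 20.68
tool_pos: [0.6107, -0.1623, 0.2747]
orientation: [[-0.001, 1.0, -0.001], [1.0, 0.001, 0.0], [0.0, -0.001, -1.0]]
force: [-0.6, -0.2, 0.0]
gripper_width: -0.002
0.75 [ 0.0044 -0.0036 -0.0004]
0.85 [ 0.0079 -0.0072 -0.0004]
0.95 [ 0.011  -0.0111 -0.0004]
1.05 [ 0.0137 -0.0153 -0.0004]
1.15 [ 0.016  -0.0198 -0.0004]
1.25 [ 0.0178 -0.0244 -0.0004]
1.35 [ 0.0192 -0.0292 -0.0004]
```

```bash
python3 -m pendant '[{"travel":[0.0044,-0.0036,0],"turn":[0,0,0],"fingers":1},{"travel":[0.0079,-0.0072,0],"turn":[0,0,0],"fingers":1},{"travel":[0.011,-0.0111,0],"turn":[0,0,0],"fingers":1},{"travel":[0.0137,-0.0153,0],"turn":[0,0,0],"fingers":1},{"travel":[0.016,-0.0198,0],"turn":[0,0,0],"fingers":1},{"travel":[0.0178,-0.0244,0],"turn":[0,0,0],"fingers":1},{"travel":[0.0185,-0.027,0],"turn":[0,0,0],"fingers":1},{"travel":[0.0185,-0.027,0],"turn":[0,0,0],"fingers":1}]' 20
python3 meas.py | tail -8 | head -2
python3 -c "
from h import *
o=arm.get_obs();R=np.array(o['orientation']);t=o['tool_pos']+.165*R[:,2];print('tip ang',np.arctan2(t[1]+.186,t[0]-.5785))"
```

```text
clock: 21.68
tool_pos: [0.5913, -0.1481, 0.2757]
orientation: [[-0.001, 1.0, 0.008], [1.0, 0.001, -0.003], [-0.003, 0.008, -1.0]]
force: [9.5, -2.8, -4.9]
gripper_width: -0.003
score 0.976593554019928 px -3.3333333333333144 0.1666666666666572 disp along 0.009796239502796409 across 0.0001237336157295004
tool ang 1.2443586277338747 r 0.039956817331426656
tip ang 1.2090137742241969
```

Moved about 0.6 mm more, leaving about 0.6 mm. Backing off and making the final check.

```bash
python3 -c "
from h import *
go([.6106,-.1622,.275],0);go([.6106,-.1622,.34],0);go([.61,-.05,.36],0)"
```

```text
travel [-0.0176  0.0241  0.0012] turn [0.0051 0.0019 0.0006] clock 21.725
travel [-0.0178  0.0247 -0.08  ] turn [0.0051 0.0019 0.0006] clock 21.725
travel [ 0.1224  0.0243 -0.1055] turn [0.0051 0.0019 0.0006] clock 21.725
```

```bash
python3 -m pendant '[{"travel":[-0.005,0.012,0.001],"turn":[0.005,0.002,0],"fingers":1},{"travel":[-0.0176,0.0241,0.001],"turn":[0.005,0.002,0.001],"fingers":1},{"travel":[-0.0176,0.0241,0.001],"turn":[0.005,0.002,0.001],"fingers":1},{"travel":[-0.018,0.0245,-0.04],"turn":[0.005,0.002,0.001],"fingers":1},{"travel":[-0.01,0.0245,-0.08],"turn":[0.005,0.002,0.001],"fingers":1},{"travel":[0.03,0.0245,-0.1],"turn":[0.005,0.002,0.001],"fingers":1},{"travel":[0.09,0.0245,-0.105],"turn":[0.005,0.002,0.001],"fingers":1},{"travel":[0.122,0.0245,-0.105],"turn":[0.005,0.002,0.001],"fingers":1},{"travel":[0.122,0.0245,-0.105],"turn":[0.005,0.002,0.001],"fingers":1},{"travel":[0.122,0.0245,-0.105],"turn":[0.005,0.002,0.001],"fingers":1}]' 20
python3 - <<'E'
from tips import *
c=shot('wrist','w9.png');pickle.dump(c,open('w9.pkl','wb'));tips(c,'w9')
t=shot('top');o=np.zeros((600,800,3),np.uint8)
o[:352,:800]=cv2.resize(c['color'][20:152,210:510],(800,352),interpolation=cv2.INTER_CUBIC)
o[355:595,:480]=cv2.resize(t['color'][85:325,130:510],(480,240))
cv2.imwrite('pics/w9b.png',o[:,:,::-1])
# moved things: start vs now
import pickle
A=pickle.load(open('top0.pkl','rb'))['color'];B=t['color']
d=cv2.absdiff(A,B).max(2);print('diff px at square,jar,bottle,brush,driver,disc:',[int((d[y-9:y+9,x-9:x+9]>60).sum()) for x,y in [(224,238),(258,138),(209,147),(303,265),(437,157),(431,270)]])
E
```

```text
clock: 22.98
tool_pos: [0.6098, -0.0519, 0.3595]
orientation: [[0.002, 1.0, -0.0], [1.0, -0.002, -0.001], [-0.001, -0.0, -1.0]]
force: [-0.0, -0.3, 0.4]
gripper_width: -0.001
w9 area 739.0833333333334 left [346.1272  61.7061] right [385.5365  59.136 ] along-left 0.013588673305985715 along-right 0.013144068821268695
w9 area 247.30555555555554 left [326.6647  50.1841] right [341.864  62.25 ] along-left 0.023605569123571375 along-right 0.013435439149500131
diff px at square,jar,bottle,brush,driver,disc: [0, 0, 0, 198, 0, 0]
```

View pics/w9b.png

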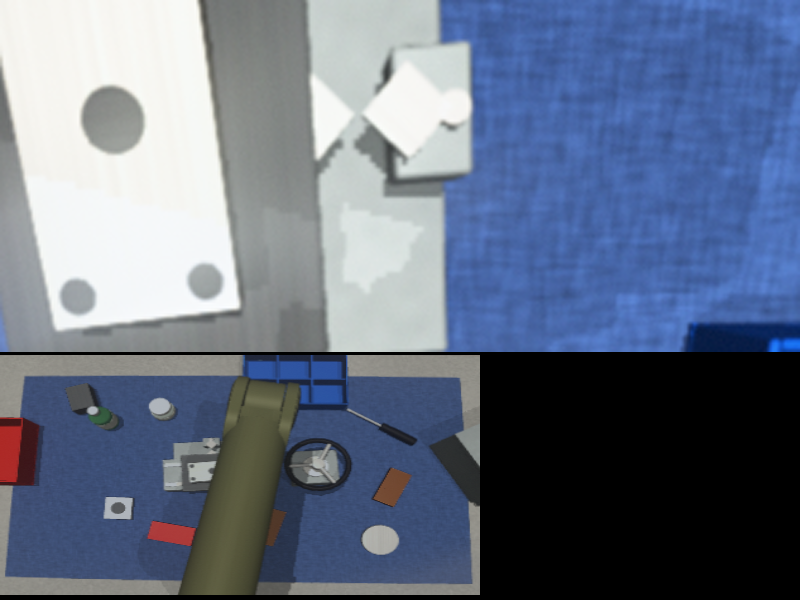

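The two tips now meet, with the carriage tip at (353,115) and the index tip at (362,112): 0.15 mm apart along the travel. The mould is square. The brush's pixel difference is only the arm standing in front of it. The arm is clear of everything, so I'm handing in.

```bash
python3 -c "
from h import *
print(arm.hand_in()); print(arm.get_obs()['clock'])"
```

```text
the job is handed in; nothing more can be done
None
the job is handed in; nothing more can be done
```

I closed the mould and cranked the carriage until its pointer stands opposite the index pointer. The job was handed in at about 23 s of the 72 s; handing in reports no verdict.

- **Cover plate:** I set it down with light contact, about 6 N, and let go. Checked from near just after release, it lay within about 1 mm and 0.005 rad of the cavity plate. I only saw it again by eye after cranking; it still looked square and flush.
- **Handwheel:** I pushed a spoke round with the shut fingers rather than gripping the rim, in three engagements. The carriage travelled about 39 mm.
- **Pointers:** In the last close picture the tips are about 0.15 mm apart along the travel, against 3 mm allowed. The arm is clear, with the force at about zero.
- **Rest of the bench:** The square plate, jar, bottle, driver and disc show no change from the first picture. The arm hid the brush in the last top view, so I could not check it there. It was in place in the near view after the cover was set, and the arm did not work near it after that.
- **Checks that disagreed:** My first estimate of the travel from the top camera was about 2–3 mm short because I misread the index tip; the close wrist views corrected it. One template match against an early top picture scored too low (0.3–0.4), so I discarded it.

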